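# Put the lids back on the flea-market casseroles

## Robot

A 7-joint arm with a two-finger parallel gripper is mounted at the origin on the work surface. World frame = base frame: x ahead of the robot, y to its left, z up, the work surface at z = 0. Lengths are in mm, angles in rad, forces in N, time in s.
With the tool pointing down it reaches from about 425 to 1025 mm from the base axis. Payload 9.4 kg.
Tool frame: the origin (TCP) lies between the finger pads; the fingertips stand 25 mm ahead of it and the grasp point (between the pads) lies 6 mm ahead of it; z points along the fingers, y is the line along which they close (so a half turn about z gives the same grasp; the last joint's range is limited). The gripper opens to 85 mm and grips with 20 to 120 N. Pads are 22 mm wide; open, the fingers measure 114 mm over their backs; the gripper's body (76 mm by 85 mm) begins 54 mm behind the grasp point. The pads swing forward as they close: fully open they stand 13 mm farther back than shut.
Start: joints at [-1.305, 0.599, -0.003, 1.599, 0.002, 0.943, -0.08], TCP at [243.694, 682.816, 256.275] pointing down, gripper open.
Joint ranges: [-2.57, 2.57], [-0.35, 1.97], [-1.29, 1.29], [0.11, 2.56], [-1.05, 4.19], [0.11, 1.86], [-2.63, 2.63]. Speed limits (rad/s): [2.22, 2.22, 3.01, 3.01, 3.14, 3.14, 3.14].

## Interface

Orientations are given as a unit quaternion [x, y, z, w].
In Python, from workcell import env gives the robot as it stands.
- The arm moves only by the shell command python3 -m handwheel 'ROWS' [FORCE]. ROWS is a JSON object of lists of equal length, an entry for each row: "xyz": the shift along the tool's x, y, z in mm, a list of three; "turn": the turn about the tool's z in degrees; "claw": the gripper command: -1 is shut, 1 is fully open, values between are in proportion. A call has 1 to 10 rows; each row is the pose to reach, as a shift and turn from the pose commanded when the call began, along the tool's axes at that moment; what a row does not reach only later rows make up. A row lasts 1/8 s, in which the tool goes at most 62.5 mm and 10.7 degrees, less where a joint would pass 70% of its speed; a pose out of reach is approached as far as the arm can. A call with a gripper value outside its range is refused whole. The fingers move at their own pace and stop on an object; FORCE is the grip in N (left out, the last holds). Time passes only in rows, so rows that repeat a pose let the fingers close. It gives the time, the measured TCP pose, the force, the opening and the grip force at its end, in the units of the state.
- env.get_state(): the state, without advancing time (a new reading comes with each control period).
- env.get_image(name): name is "scene" or "top" or "wrist"; returns (picture, depth): 420x560x3 uint8, blue, green, red; 420x560 float32, mm along the optical axis (not along the pixel's ray), 0 where there is no reading.
- env.camera_params(name): a dict with "fx", "fy", "cx", "cy" (pixels), "distortion" ([k1, k2, p1, p2, k3] as OpenCV has them; the pictures are not rectified), "rvec" (rotation vector, rad) and "tvec" (3), from world to camera coordinates, as OpenCV has them. Camera axes: x right, y down, z forward; pixel columns grow to the right and rows downward; lengths in mm; the calibration is good to about 2 mm. A picture is of the moment at which its call begins: read the wrist's pose just before it. camera_params takes no time and is no camera call; for the wrist camera it gives the pose at the moment of the call.
- env.finish_job(): hands the job in; it is judged then, once.
The state is a dict: "t": time; "q": joint angles; "qvel": joint speeds; "joint_efforts": joint torques, N m; "ee_pos": TCP position; "tcp_rot": TCP orientation; "force": force on the tool from outside, world axes, zero at the start; "ft_torque": the same for the moment, N m; "width": opening from 0.0 (shut) to 1.0 (fully open); "gripper_force": force on a finger pad.
Only numpy, scipy, OpenCV 4.12 (cv2) and the standard library are available. Lean on these libraries where they do the work, as an engineer would, in place of code of your own. Each camera call takes 0.05 s, during which the arm holds its last target. There are 200 camera calls.

## Task

Customers have left the four little casserole pots on the stall open. Put each lid on the pot of its own colour (copper, blue, white, green), so that all four are seated level on their rims; set the lids down gently rather than dropping them, and do not knock over the pots, the small trophy or the amber glass jar.

Things in the scene. Friction and masses are not known exactly. Their poses are not given: they have to be found in the camera images.
- lid_copper: loose round lid, bare reddish copper, about 140 g, lying right way up with its knob on top. Origin at the centre of its underside, z up. From the bottom: a shallow locating plug (0 to 8 mm high, tapering from 83 mm diameter at its top to 79 mm at the bottom), a flange 116 mm in diameter (8 to 12 mm), a slight dome (to 16 mm), and a dark wooden cylindrical knob on the axis, 24 mm in diameter, from 16 to 46 mm. Graspable from above by the knob in any direction
- pot_copper: loose open round casserole pot, bare reddish copper with brass ears, about 0.85 kg, upright on the table. Origin at the centre of its underside, z up. Outer diameter 104 mm, height 62 mm, wall 3.5 mm (mouth 97 mm across); two small ears on opposite sides (along its x axis) reach 67 mm from the axis, below the rim. With its lid seated, the flange rests on the rim and the lid's origin is 54 mm above the pot's
- lid_blue: loose round lid, blue enamel, about 140 g, lying right way up with its knob on top. Origin at the centre of its underside, z up. From the bottom: a shallow locating plug (0 to 8 mm high, tapering from 77 mm diameter at its top to 73 mm at the bottom), a flange 110 mm in diameter (8 to 12 mm), a slight dome (to 16 mm), and a dark wooden cylindrical knob on the axis, 24 mm in diameter, from 16 to 46 mm. Graspable from above by the knob in any direction
- pot_blue: loose open round casserole pot, blue enamel, about 0.85 kg, upright on the table. Origin at the centre of its underside, z up. Outer diameter 98 mm, height 58 mm, wall 3.5 mm (mouth 91 mm across); two small ears on opposite sides (along its x axis) reach 64 mm from the axis, below the rim. With its lid seated, the flange rests on the rim and the lid's origin is 50 mm above the pot's
- lid_white: loose round lid, white enamel, about 140 g, lying right way up with its knob on top. Origin at the centre of its underside, z up. From the bottom: a shallow locating plug (0 to 8 mm high, tapering from 71 mm diameter at its top to 67 mm at the bottom), a flange 104 mm in diameter (8 to 12 mm), a slight dome (to 16 mm), and a dark wooden cylindrical knob on the axis, 24 mm in diameter, from 16 to 46 mm. Graspable from above by the knob in any direction
- pot_white: loose open round casserole pot, white enamel with dark steel ears, about 0.85 kg, upright on the table. Origin at the centre of its underside, z up. Outer diameter 92 mm, height 64 mm, wall 3.5 mm (mouth 85 mm across); two small ears on opposite sides (along its x axis) reach 61 mm from the axis, below the rim. With its lid seated, the flange rests on the rim and the lid's origin is 56 mm above the pot's
- lid_green: loose round lid, green enamel, about 140 g, lying right way up with its knob on top. Origin at the centre of its underside, z up. From the bottom: a shallow locating plug (0 to 8 mm high, tapering from 65 mm diameter at its top to 61 mm at the bottom), a flange 98 mm in diameter (8 to 12 mm), a slight dome (to 16 mm), and a dark wooden cylindrical knob on the axis, 24 mm in diameter, from 16 to 46 mm. Graspable from above by the knob in any direction
- pot_green: loose open round casserole pot, green enamel, about 0.85 kg, upright on the table. Origin at the centre of its underside, z up. Outer diameter 86 mm, height 54 mm, wall 3.5 mm (mouth 79 mm across); two small ears on opposite sides (along its x axis) reach 58 mm from the axis, below the rim. With its lid seated, the flange rests on the rim and the lid's origin is 46 mm above the pot's
- trophy: bystander: small brass trophy cup on a square 50 mm marble foot, 95 mm tall, loose; origin at the centre of its underside
- amber_jar: bystander: amber glass jar with a black cap, 52 mm in diameter, 85 mm tall, loose; origin at the centre of its underside
There are look-alikes about, which are no part of the job. Leave any purple look-alike of the lid_blue alone. Leave any pink look-alike of the lid_copper alone.

How it is judged:
By the outcome, as a careful person would: the job done as asked, in the order asked, and still so for the second after the job is handed in, with the robot touching nothing.
It also fails if it takes over 106 s, if anything falls off the work surface, if the arm or the gripper's body presses on something with over 40 N, if the wrist force passes 120 N, or if a joint passes its speed limit or range.

## Working session

There is one attempt and no reset: what is moved stays moved. The work goes in short steps, Python scripts to look and compute and a shell command to move; the robot and the scene stay as the last step left them, time stands still between calls to the robot, and variables do not carry over. Pictures are saved under pics/ and viewed, at most 14 in all, crops included, and the job is handed in when it is done.

```bash
ls; mkdir -p pics
cat > h.py <<'E'
import numpy as np, cv2
from workcell import env
def world(name,pts,depth=None,z=None,p=None):
    p=p or env.camera_params(name)
    K=np.array([[p['fx'],0,p['cx']],[0,p['fy'],p['cy']],[0,0,1.]])
    R=cv2.Rodrigues(np.array(p['rvec'],float))[0];t=np.array(p['tvec'],float).ravel()
    n=cv2.undistortPoints(np.array(pts,float).reshape(-1,1,2),K,np.array(p['distortion'],float)).reshape(-1,2)
    out=[]
    for i,(a,b) in enumerate(n):
        d=R.T@np.array([a,b,1]);c=-R.T@t
        if z is not None:
            zz=z[i] if np.ndim(z) else z
            s=(zz-c[2])/d[2]
        else: s=depth[int(round(pts[i][1])),int(round(pts[i][0]))]
        out.append(c+s*d)
    return np.array(out)
def snap(name,f):
    im,d=env.get_image(name);cv2.imwrite('pics/'+f+'.png',im);np.save('pics/'+f+'.npy',d);return im,d
E
python3 - <<'E'
from h import *
snap('top','top0');snap('scene','scene0')
print(env.get_state())
E
```

```text
pics
{'t': 0.1, 'q': array([-1.30472584,  0.60007059, -0.0025347 ,  1.60003998,  0.00180684,
        0.94288546, -0.07979233]), 'qvel': array([ 1.29644739e-03, -1.40021596e-03,  1.75031418e-03,  4.05036125e-05,
       -8.76351092e-04, -1.44057949e-03, -1.66049318e-03]), 'joint_efforts': array([ 4.33307767e-03, -7.77991605e+01,  1.56975623e+00, -2.58627230e+01,
        1.26542125e-02,  5.58706713e-03, -3.57765350e-05]), 'ee_pos': array([243.55895843, 682.46468034, 255.48854827]), 'tcp_rot': array([ 1.70516371e-01,  9.85354594e-01, -6.98971071e-04, -4.94351483e-05]), 'force': array([-0.17310718, -0.32193381,  0.16188723]), 'ft_torque': array([ 0.039877  , -0.01240535, -0.00081371]), 'gripper_force': 0.0, 'width': 0.9981786328151485}
```

View pics/top0.png

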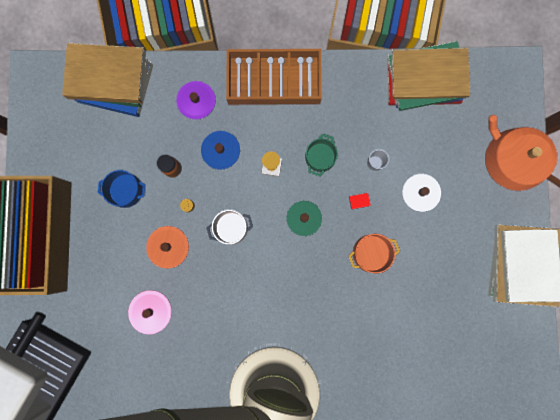

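View pics/scene0.png

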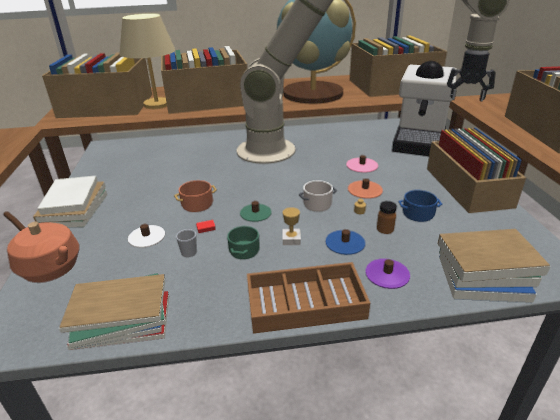

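The top view shows these:
- **Lids:** copper (167,247), blue (220,150), white (422,192), green (305,218).
- **Pots:** copper (375,253), blue (122,188), white (230,227), green (321,154).
- **Look-alikes to avoid:** purple lid (196,100) for blue and pink lid (150,313) for copper. The big orange teapot (520,158) could pass for copper.
- **Bystanders:** trophy (271,162) and jar (169,165).

Next I'll measure and make a close crop.

```bash
cat > m.py <<'E'
from h import *
from scipy.optimize import least_squares
L={'copper':((167,247),58,116),'blue':((220,150),55,110),'white':((422,192),52,104),'green':((305,218),49,98)}
P={'copper':((375,253),52,62),'blue':((122,188),49,58),'white':((230,227),46,64),'green':((321,154),43,54)}
def fit(im,d,name,c,r,zlo,zhi,ztop):
    # all pixels near c, world pts; outline of points with z in the band
    w=34;u,v=np.meshgrid(np.arange(c[0]-w,c[0]+w),np.arange(c[1]-w,c[1]+w))
    pts=np.c_[u.ravel(),v.ravel()].astype(float)
    W=world(name,pts,depth=d)
    m=(W[:,2]>zlo)&(W[:,2]<zhi)&(np.hypot(*(W[:,:2]-world(name,[c],z=ztop)[0,:2]).T)<r+25)
    Q=W[m]
    return Q,pts[m]
if __name__=='__main__':
    im=cv2.imread('pics/top0.png');d=np.load('pics/top0.npy')
    for k in L:
        c,r,_=L[k];Q,p=fit(im,d,'top',c,r,4,30,12)
        (x,y),R=cv2.minEnclosingCircle(Q[:,:2].astype(np.float32))
        print('lid',k,Q[:,:2].mean(0).round(1),(round(x,1),round(y,1)),R,len(Q))
        c,r,h=P[k];Q,p=fit(im,d,'top',c,r,h-6,h+12,h)
        # circle fit with known mid-wall radius
        s=least_squares(lambda a:np.hypot(Q[:,0]-a[0],Q[:,1]-a[1])-a[2],[*Q[:,:2].mean(0),r],loss='soft_l1')
        print('pot',k,s.x.round(1),len(Q),np.median(Q[:,2]))
    for n,c in (('trophy',(271,162)),('jar',(166,161)),('cup',(378,158)),('red',(360,201)),('brass',(187,205)),('purple',(195,98)),('pink',(148,313))):
        print(n,world('top',[c],depth=d).round())
    a=cv2.resize(im[90:320,95:325],None,fx=2.3,fy=2.3);cv2.imwrite('pics/crop0.png',a)
E
python3 m.py
```

```text
lid copper [386.6 290.6] (386.3, 292.1) 82.59147644042969 1485
pot copper [ 369.  -263.9   49.7] 187 61.504472257018506
lid blue [655.1 149.6] (655.7, 149.8) 79.67687225341797 1263
pot blue [543.6 412.1  46.5] 193 57.55646695838959
lid white [ 533.3 -403.5] (535.5, -406.0) 76.703369140625 1179
pot white [438.8 118.4  43.9] 150 64.60613366917619
lid green [463.8 -83.5] (464.5, -85.5) 73.72701263427734 1039
pot green [ 635.3 -128.3   40.9] 148 53.93315472607924
trophy [[605.   5.  98.]]
jar [[610. 281.  89.]]
cup [[ 634. -291.   -2.]]
red [[ 511. -237.   12.]]
brass [[499. 234.  43.]]
purple [[793. 215.  47.]]
pink [[214. 329.  50.]]
```

View pics/crop0.png

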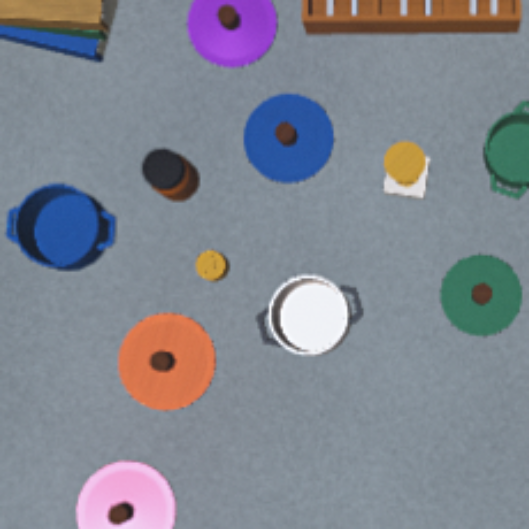

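Crop confirms it: the orange-red copper lid (165,360 in the crop) is distinct from the pink one, and the blue lid (288,137) from the purple one. Next I'll refine the lid centres by colour outline.

```bash
cat > lids.py <<'E'
from m import *
im=cv2.imread('pics/top0.png')
lab=cv2.cvtColor(im,cv2.COLOR_BGR2LAB).astype(float)
for k,(c,r,_) in L.items():
    w=30;sub=lab[c[1]-w:c[1]+w,c[0]-w:c[0]+w]
    m=(np.linalg.norm(sub-lab[c[1]+12,c[0]+3],axis=2)<np.linalg.norm(sub-lab[c[1]+w-1,c[0]+w-1],axis=2)).astype(np.uint8)
    cs=max(cv2.findContours(m,cv2.RETR_EXTERNAL,cv2.CHAIN_APPROX_NONE)[0],key=cv2.contourArea).reshape(-1,2)+np.array(c)-w
    W=world('top',cs,z=11.)
    s=least_squares(lambda a:np.hypot(W[:,0]-a[0],W[:,1]-a[1])-a[2],[*W[:,:2].mean(0),r],loss='soft_l1')
    print(k,s.x.round(1))
E
python3 lids.py
cat > go.py <<'E'
import sys
from h import *
from scipy.spatial.transform import Rotation as Ro
x,y=map(float,sys.argv[1:3]);z=[float(a) for a in sys.argv[3:]]
s=env.get_state();R=Ro.from_quat(s['tcp_rot'])
print('t',s['t'],'tcp',s['ee_pos'].round(1),'yaw',R.as_euler('xyz',degrees=True).round(1),'q7',s['q'][6].round(2),'w',round(s['width'],3),'F',s['force'].round(1))
for zz in z: print('z',zz,'shift',R.inv().apply(np.array([x,y,zz])-s['ee_pos']).round(1))
E
python3 go.py 386 291 120 46
```

```text
copper [387.4 292.6  56.4]
blue [656.9 150.2  53.8]
white [ 535.  -404.5   51.2]
green [465.4 -82.4  47.6]
t 0.1 tcp [243.6 682.5 255.5] yaw [-179.9    0.   160.4] q7 -0.08 w 0.998 F [-0.2 -0.3  0.2]
z 120.0 shift [-265.7 -320.6  136. ]
z 46.0 shift [-265.7 -320.5  210. ]
```

```bash
python3 -m handwheel '{"xyz":[[-38,-46,15],[-76,-91,30],[-114,-137,45],[-152,-182,60],[-190,-228,75],[-228,-273,90],[-266,-318,105],[-266,-318,105],[-266,-318,105]],"turn":[0,0,0,0,0,0,0,0,0],"claw":[0,0,0,0,0,0,0,0,0]}' 40
python3 - <<'E'
from h import *
s=env.get_state();p=env.camera_params('wrist')
im,d=snap('wrist','w1')
print(s['ee_pos'],s['width'],s['q'].round(2)); 
import json;json.dump({k:np.array(v).tolist() for k,v in p.items()},open('pics/w1.json','w'))
E
python3 go.py 387.4 292.6 46
```

```text
t: 1.23
ee_pos: [387.5, 294.3, 151.3]
tcp_rot: [0.171, 0.985, 0.0, -0.0]
force: [0.0, 0.1, -0.0]
width: 0.503
gripper_force: 0.0
[387.5335521  294.26801519 151.29719172] 0.5029831945286269 [-0.74  0.48 -0.04  2.23  0.04  0.43  0.42]
t 1.275 tcp [387.3 295.1 151.4] yaw [179.9  -0.  160.4] q7 0.42 w 0.498 F [-0.6 -0.6  0.8]
z 46.0 shift [ -0.9  -2.4 105.4]
```

View pics/w1.png

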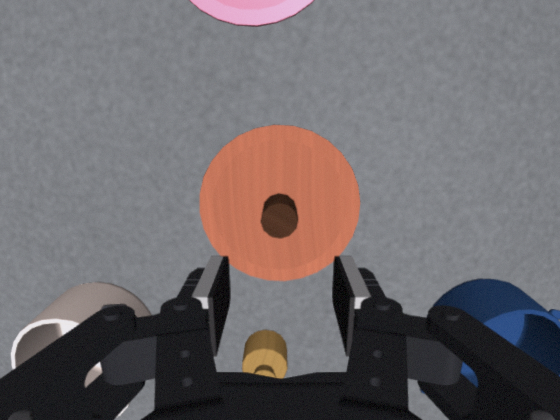

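The wrist view shows the copper lid disc centred near (280,202), its knob top near (280,218), with the pads astride it in the column direction.

Run:
```python
from h import *
import json;p=json.load(open('pics/w1.json'))
print(world('wrist',[(280,220)],z=46.,p=p),world('wrist',[(200,203),(360,203),(280,125),(280,281)],z=11.,p=p))
```

```text
[[388.37293553 292.17494381  46.        ]] [[367.18378916 238.88952877  11.        ]
 [405.79963615 346.65602965  11.        ]
 [335.21593736 311.17869941  11.        ]
 [443.98891499 272.13657848  11.        ]]
```

```bash
python3 -m handwheel '{"xyz":[[-1,-1,45],[-1,-1,80],[-1,-1,100],[-1,-1,105],[-1,-1,105],[-1,-1,105],[-1,-1,105],[-1,-1,105],[-1,-1,100],[-1,-1,90]],"turn":[0,0,0,0,0,0,0,0,0,0],"claw":[0,0,0,0,-1,-1,-1,-1,-1,-1]}' 40
python3 go.py 369 -263.9 160
```

```text
t: 2.52
ee_pos: [387.8, 292.4, 61.6]
tcp_rot: [0.171, 0.985, -0.0, -0.0]
force: [0.1, -0.0, -1.5]
width: 0.268
gripper_force: 39.3
t 2.525 tcp [387.8 292.4  61.6] yaw [-180.    -0.   160.4] q7 0.4 w 0.268 F [ 0.1 -0.  -1.5]
z 160.0 shift [-169.3 -530.3  -98.1]
```

```bash
python3 -m handwheel '{"xyz":[[0,0,-50],[0,0,-98],[-31,-38,-98],[-62,-76,-98],[-93,-115,-98],[-124,-153,-98],[-155,-191,-98],[-168,-236,-98],[-180,-281,-98],[-193,-326,-98]],"turn":[0,0,0,0,0,0,0,0,0,0],"claw":[-1,-1,-1,-1,-1,-1,-1,-1,-1,-1]}'
python3 go.py 369 -263.9 160
```

```text
t: 3.78
ee_pos: [459.7, -80.9, 159.9]
tcp_rot: [0.171, 0.985, -0.0, 0.0]
force: [1.3, 0.5, -1.1]
width: 0.265
gripper_force: 39.9
t 3.775 tcp [459.7 -80.9 159.9] yaw [-180.     0.   160.4] q7 1.14 w 0.265 F [ 1.3  0.5 -1.1]
z 160.0 shift [  23.9 -202.9   -0. ]
```

```bash
python3 -m handwheel '{"xyz":[[6,-50,0],[12,-100,0],[18,-150,0],[24,-203,0],[24,-203,0],[24,-203,20],[24,-203,38],[24,-203,38]],"turn":[0,0,0,0,0,0,0,0],"claw":[-1,-1,-1,-1,-1,-1,-1,-1]}'
python3 - <<'E'
from h import *
snap('wrist','w2')
E
python3 go.py 369 -263.9 100
```

```text
t: 4.78
ee_pos: [369.2, -261.5, 121.0]
tcp_rot: [0.17, 0.985, 0.0, -0.001]
force: [0.3, 0.3, -1.9]
width: 0.267
gripper_force: 39.8
t 4.825 tcp [ 369.4 -261.7  121.5] yaw [ 1.800e+02 -1.000e-01  1.604e+02] q7 1.5 w 0.265 F [-0.7  0.2 -1.2]
z 100.0 shift [-0.4 -2.2 21.5]
```

View pics/w2.png

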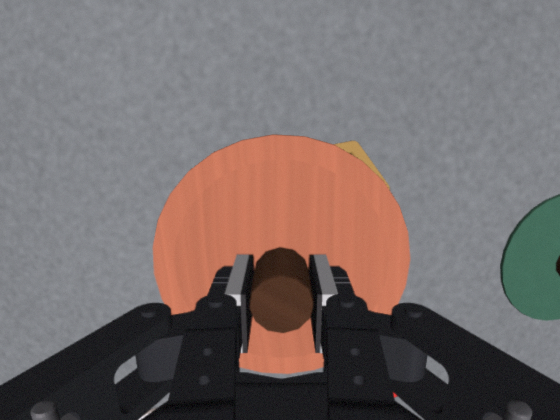

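The lid is held level, centred (280,250), with the pot's ear just peeking out at (360,160). I'll lower it now.

```bash
python3 -m handwheel '{"xyz":[[0,-2,10],[0,-2,15],[0,-2,18],[0,-2,20],[0,-2,21],[0,-2,22],[0,-2,22]],"turn":[0,0,0,0,0,0,0],"claw":[-1,-1,-1,-1,-1,-1,-1]}'
python3 go.py 369 -263.9 100
```

```text
t: 5.7
ee_pos: [368.6, -264.3, 100.7]
tcp_rot: [0.171, 0.985, -0.0, 0.001]
force: [-3.8, 2.9, 24.9]
width: 0.264
gripper_force: 42.7
t 5.7 tcp [ 368.6 -264.3  100.7] yaw [-1.800e+02  1.000e-01  1.604e+02] q7 1.49 w 0.264 F [-3.8  2.9 24.9]
z 100.0 shift [-0.2  0.5  0.7]
```

```bash
python3 -m handwheel '{"xyz":[[0,0,-1],[0,0,-1],[0,0,-1],[0,0,-1],[0,0,-25],[0,0,-70],[0,0,-70]],"turn":[0,0,0,0,0,0,0],"claw":[-1,0,0,0,0,0,0]}'
python3 - <<'E'
from h import *
snap('wrist','w3')
E
python3 go.py 656.9 150.2 150 46
```

```text
t: 6.58
ee_pos: [369.7, -265.0, 171.6]
tcp_rot: [0.171, 0.985, -0.001, 0.002]
force: [0.7, -0.1, -0.6]
width: 0.501
gripper_force: 0.0
t 6.625 tcp [ 369.1 -264.7  170.3] yaw [-180.     0.2  160.3] q7 1.53 w 0.501 F [ 0.9  0.7 -1.1]
z 150.0 shift [-131.3  487.6   20.4]
z 46.0 shift [-131.   487.7  124.4]
```

View pics/w3.png

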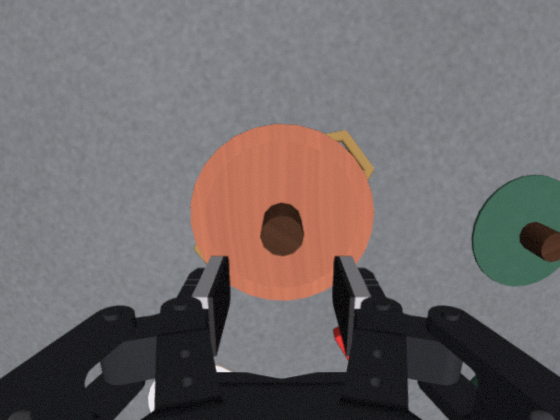

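The copper lid is seated, level and concentric at (282,212). Next is the blue lid.

```bash
python3 -m handwheel '{"xyz":[[-14.5,54,0],[-29,108,0],[-44,162,0],[-58,217,0],[-73,271,0],[-87,325,0],[-102,379,0],[-117,433,10],[-131,487,20],[-131,487,20]],"turn":[0,0,0,0,0,0,0,0,0,0],"claw":[0,0,0,0,0,0,0,0,0,0]}'
python3 -m handwheel '{"xyz":[[0,0,0],[0,0,0]],"turn":[0,0],"claw":[0,0]}'
python3 go.py 656.9 150.2 46
```

```text
t: 7.88
ee_pos: [656.1, 155.8, 146.3]
tcp_rot: [0.168, 0.986, 0.001, -0.001]
force: [-0.6, 0.5, -0.1]
width: 0.504
gripper_force: 0.0
t: 8.12
ee_pos: [655.1, 148.6, 148.8]
tcp_rot: [0.171, 0.985, -0.001, -0.0]
force: [-0.6, -0.5, 1.2]
width: 0.499
gripper_force: 0.0
t 8.125 tcp [655.1 148.6 148.8] yaw [-179.9   -0.   160.3] q7 0.81 w 0.499 F [-0.6 -0.5  1.2]
z 46.0 shift [ -1.2   2.2 102.8]
```

```bash
python3 -m handwheel '{"xyz":[[-1,1,45],[-1,1,80],[-1,1,98],[-1,1,103],[-1,1,103],[-1,1,103],[-1,1,103],[-1,1,103],[-1,1,103],[-1,1,98]],"turn":[0,0,0,0,0,0,0,0,0,0],"claw":[0,0,0,0,0,-1,-1,-1,-1,-1]}'
python3 go.py 543.6 412.1 165 96
```

```text
t: 9.38
ee_pos: [656.9, 151.0, 51.7]
tcp_rot: [0.171, 0.985, 0.0, 0.0]
force: [0.0, -0.5, -2.1]
width: 0.261
gripper_force: 39.3
t 9.375 tcp [656.9 151.   51.7] yaw [180.    0.  160.4] q7 0.79 w 0.261 F [ 0.  -0.5 -2.1]
z 165.0 shift [ 194.5  207.8 -113.3]
z 96.0 shift [194.5 207.8 -44.3]
```

```bash
python3 -m handwheel '{"xyz":[[0,0,-50],[0,0,-108],[39,42,-113],[78,83,-113],[117,125,-113],[156,166,-113],[194,207,-113],[194,207,-113],[194,207,-113],[194,207,-70]],"turn":[0,0,0,0,0,0,0,0,0,0],"claw":[-1,-1,-1,-1,-1,-1,-1,-1,-1,-1]}'
python3 go.py 543.6 412.1 96
```

```text
t: 10.62
ee_pos: [546.8, 410.6, 124.1]
tcp_rot: [0.172, 0.985, 0.002, 0.003]
force: [0.4, 0.4, -1.9]
width: 0.265
gripper_force: 39.6
t 10.625 tcp [546.8 410.6 124.1] yaw [179.7   0.2 160.2] q7 0.41 w 0.265 F [ 0.4  0.4 -1.9]
z 96.0 shift [ 3.6  0.2 28.1]
```

```bash
python3 -m handwheel '{"xyz":[[0,0,0],[0,0,4],[0,0,10]],"turn":[0,0,0],"claw":[-1,-1,-1]}'
python3 - <<'E'
from h import *
snap('wrist','w4')
E
python3 go.py 543.6 412.1 96
```

```text
t: 11.0
ee_pos: [544.9, 411.1, 112.5]
tcp_rot: [0.171, 0.985, 0.001, 0.001]
force: [0.6, 0.2, -1.9]
width: 0.265
gripper_force: 39.6
t 11.05 tcp [544.2 411.  111.5] yaw [180.    0.  160.3] q7 0.41 w 0.267 F [-0.7 -0.5 -2.2]
z 96.0 shift [ 1.   0.8 15.5]
```

View pics/w4.png

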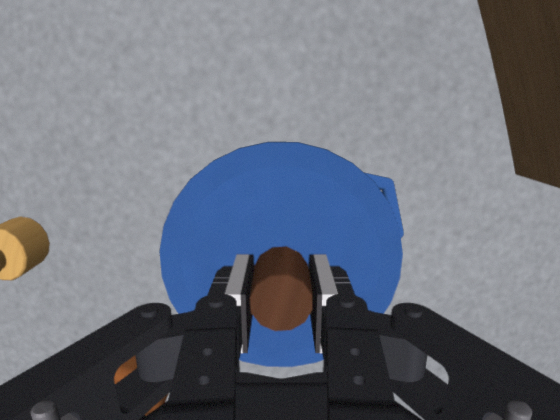

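The blue lid is held level above its pot, centred (280,250), with an ear visible at (385,200). I'll lower it, stopping a hair short of full depth.

```bash
python3 -m handwheel '{"xyz":[[1,1,5],[1,1,9],[1,1,12],[1,1,13.5],[1,1,14.5],[1,1,15],[1,1,15]],"turn":[0,0,0,0,0,0,0],"claw":[-1,-1,-1,-1,-1,-1,-1]}'
python3 go.py 543.6 412.1 96
```

```text
t: 11.92
ee_pos: [543.1, 412.4, 97.8]
tcp_rot: [0.171, 0.985, 0.0, 0.0]
force: [-4.6, -3.8, 12.4]
width: 0.265
gripper_force: 41.0
t 11.925 tcp [543.1 412.4  97.8] yaw [180.    0.  160.4] q7 0.41 w 0.265 F [-4.6 -3.8 12.4]
z 96.0 shift [-0.5 -0.1  1.8]
```

```bash
python3 -m handwheel '{"xyz":[[0,0,0],[0,0,0],[0,0,0],[0,0,0],[0,0,-25],[0,0,-70],[0,0,-70]],"turn":[0,0,0,0,0,0,0],"claw":[-0.3,0,0,0,0,0,0]}'
python3 - <<'E'
from h import *
snap('wrist','w5')
E
python3 go.py 535 -404.5 168 46
```

```text
t: 12.8
ee_pos: [544.8, 413.6, 169.8]
tcp_rot: [0.171, 0.985, 0.002, 0.002]
force: [0.5, 0.2, 0.8]
width: 0.501
gripper_force: 0.0
t 12.85 tcp [543.9 413.  167.9] yaw [1.798e+02 1.000e-01 1.604e+02] q7 0.42 w 0.502 F [-0.   0.3 -0.1]
z 168.0 shift [-266.4 -772.9   -1.8]
z 46.0 shift [-266.2 -773.2  120.2]
```

View pics/w5.png

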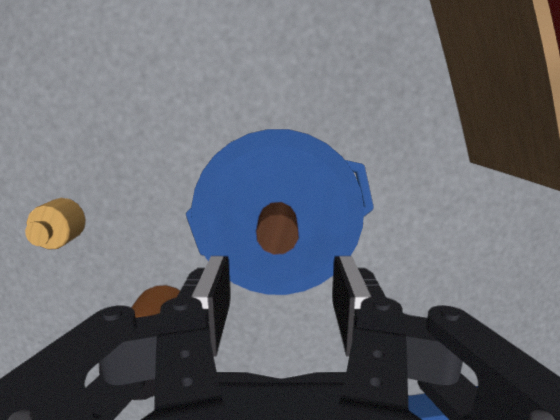

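The blue lid is seated and concentric at (278,210). Now the white lid.

```bash
python3 -m handwheel '{"xyz":[[-19,-55,0],[-38,-110,0],[-57,-165,0],[-76,-220,0],[-95,-275,0],[-114,-330,0],[-133,-385,0],[-152,-440,0],[-171,-495,0],[-190,-550,0]],"turn":[0,0,0,0,0,0,0,0,0,0],"claw":[0,0,0,0,0,0,0,0,0,0]}'
python3 -m handwheel '{"xyz":[[-19,-55,0],[-38,-110,0],[-57,-165,10],[-76,-223,20],[-76,-223,40],[-76,-223,40],[-76,-223,40]],"turn":[0,0,0,0,0,0,0],"claw":[0,0,0,0,0,0,0]}'
python3 go.py 535 -404.5 46
```

```text
t: 14.1
ee_pos: [536.7, -171.1, 165.3]
tcp_rot: [0.17, 0.985, 0.0, -0.001]
force: [0.2, 0.4, -0.2]
width: 0.5
gripper_force: 0.0
t: 14.98
ee_pos: [534.5, -403.1, 126.2]
tcp_rot: [0.169, 0.986, 0.001, -0.0]
force: [0.6, -0.5, 0.3]
width: 0.496
gripper_force: 0.0
t 14.975 tcp [ 534.5 -403.1  126.2] yaw [179.9  -0.  160.5] q7 1.62 w 0.496 F [ 0.6 -0.5  0.3]
z 46.0 shift [-1.  -1.2 80.2]
```

```bash
python3 -m handwheel '{"xyz":[[0,-1,40],[0,-1,70],[0,-1,79],[0,-1,80],[0,-1,80],[0,-1,80],[0,-1,80],[0,-1,80],[0,-1,80],[0,-1,75]],"turn":[0,0,0,0,0,0,0,0,0,0],"claw":[0,0,0,0,0,-1,-1,-1,-1,-1]}'
python3 go.py 438.8 118.4 165 102
```

```text
t: 16.23
ee_pos: [533.6, -406.1, 51.8]
tcp_rot: [0.171, 0.985, -0.0, 0.0]
force: [0.2, 0.5, -1.1]
width: 0.262
gripper_force: 39.2
t 16.225 tcp [ 533.6 -406.1   51.8] yaw [-180.     0.   160.4] q7 1.6 w 0.262 F [ 0.2  0.5 -1.1]
z 165.0 shift [ 265.6  462.  -113.3]
z 102.0 shift [265.6 462.1 -50.3]
```

```bash
python3 -m handwheel '{"xyz":[[0,0,-50],[0,0,-108],[29,51,-113],[59,103,-113],[88,154,-113],[118,205,-113],[147,256,-113],[177,308,-113],[206,359,-113],[236,411,-113]],"turn":[0,0,0,0,0,0,0,0,0,0],"claw":[-1,-1,-1,-1,-1,-1,-1,-1,-1,-1]}'
python3 -m handwheel '{"xyz":[[30,51,0],[30,51,0],[30,51,25],[30,51,45],[30,51,50],[30,51,50]],"turn":[0,0,0,0,0,0],"claw":[-1,-1,-1,-1,-1,-1]}'
python3 - <<'E'
from h import *
snap('wrist','w6')
E
python3 go.py 438.8 118.4 102
```

```text
t: 17.48
ee_pos: [449.3, 62.1, 164.8]
tcp_rot: [0.171, 0.985, 0.0, 0.001]
force: [1.1, 0.3, -1.2]
width: 0.26
gripper_force: 39.5
t: 18.23
ee_pos: [438.5, 117.9, 114.5]
tcp_rot: [0.171, 0.985, -0.0, -0.0]
force: [0.3, 0.1, -1.3]
width: 0.264
gripper_force: 39.5
t 18.275 tcp [438.7 118.1 114.8] yaw [180.    0.  160.3] q7 0.69 w 0.261 F [ 0.6 -1.5 -1.1]
z 102.0 shift [-0.   0.3 12.8]
```

View pics/w6.png

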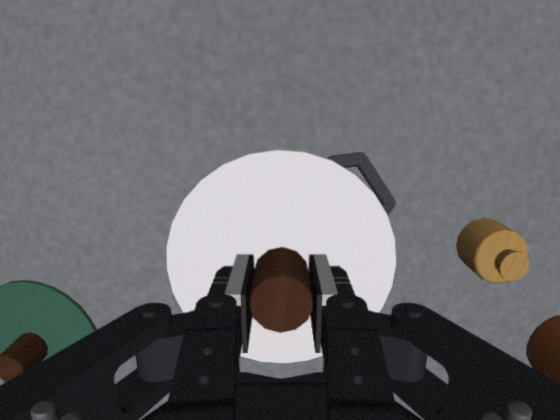

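The white lid is level over its pot at (280,255), with the dark ear showing at (365,180). Lowering.

```bash
python3 -m handwheel '{"xyz":[[0,0,4],[0,0,8],[0,0,10],[0,0,11.5],[0,0,12.5],[0,0,13],[0,0,13]],"turn":[0,0,0,0,0,0,0],"claw":[-1,-1,-1,-1,-1,-1,-1]}'
python3 go.py 438.8 118.4 102
```

```text
t: 19.15
ee_pos: [438.4, 118.5, 103.4]
tcp_rot: [0.171, 0.985, 0.0, 0.001]
force: [-6.3, -1.1, 42.3]
width: 0.268
gripper_force: 43.9
t 19.15 tcp [438.4 118.5 103.4] yaw [1.800e+02 1.000e-01 1.604e+02] q7 0.68 w 0.268 F [-6.3 -1.1 42.3]
z 102.0 shift [-0.5  0.   1.4]
```

```bash
python3 -m handwheel '{"xyz":[[0,0,-1],[0,0,-1],[0,0,-1],[0,0,-1],[0,0,-25],[0,0,-65],[0,0,-65]],"turn":[0,0,0,0,0,0,0],"claw":[-1,-0.3,0,0,0,0,0]}'
python3 - <<'E'
from h import *
snap('wrist','w7')
E
python3 go.py 465.4 -82.4 125 46
```

```text
t: 20.02
ee_pos: [439.4, 118.9, 168.2]
tcp_rot: [0.171, 0.985, 0.001, 0.002]
force: [0.0, 0.1, 1.2]
width: 0.501
gripper_force: 0.0
t 20.075 tcp [438.9 118.7 167.1] yaw [1.799e+02 1.000e-01 1.603e+02] q7 0.71 w 0.5 F [ 0.5 -0.3  0.7]
z 125.0 shift [ -92.5 -180.5   41.9]
z 46.0 shift [ -92.3 -180.6  120.9]
```

View pics/w7.png

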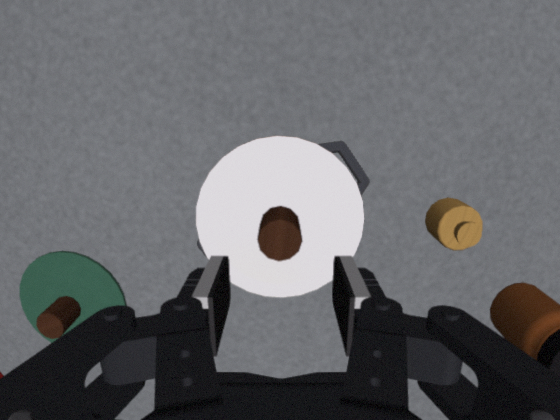

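The white lid is seated at (280,215). Now the green lid.

```bash
python3 -m handwheel '{"xyz":[[-23,-45,0],[-46,-90,0],[-69,-135,0],[-92,-181,20],[-92,-181,42],[-92,-181,42],[-92,-181,42]],"turn":[0,0,0,0,0,0,0],"claw":[0,0,0,0,0,0,0]}'
python3 go.py 465.4 -82.4 46
```

```text
t: 20.95
ee_pos: [464.0, -82.1, 124.1]
tcp_rot: [0.17, 0.985, 0.0, -0.001]
force: [-0.6, 0.1, -0.7]
width: 0.502
gripper_force: 0.0
t 20.95 tcp [464.  -82.1 124.1] yaw [-1.800e+02 -1.000e-01  1.604e+02] q7 1.09 w 0.502 F [-0.6  0.1 -0.7]
z 46.0 shift [-1.5  0.2 78.1]
```

```bash
python3 -m handwheel '{"xyz":[[-1,0,40],[-1,0,68],[-1,0,77],[-1,0,78],[-1,0,78],[-1,0,78],[-1,0,78],[-1,0,78],[-1,0,78],[-1,0,73]],"turn":[0,0,0,0,0,0,0,0,0,0],"claw":[0,0,0,0,0,-1,-1,-1,-1,-1]}'
python3 go.py 635.3 -128.3 150 92
```

```text
t: 22.2
ee_pos: [465.2, -83.2, 51.8]
tcp_rot: [0.171, 0.985, 0.0, 0.0]
force: [-0.1, -0.1, -1.4]
width: 0.264
gripper_force: 39.2
t 22.2 tcp [465.2 -83.2  51.8] yaw [180.    0.  160.4] q7 1.05 w 0.264 F [-0.1 -0.1 -1.4]
z 150.0 shift [-175.4   14.8  -98.1]
z 92.0 shift [-175.4   14.8  -40.1]
```

```bash
python3 -m handwheel '{"xyz":[[0,0,-50],[0,0,-98],[-44,4,-98],[-88,7,-98],[-132,11,-98],[-175,15,-98],[-175,15,-98],[-175,15,-75],[-175,15,-55],[-175,15,-55]],"turn":[0,0,0,0,0,0,0,0,0,0],"claw":[-1,-1,-1,-1,-1,-1,-1,-1,-1,-1]}'
python3 - <<'E'
from h import *
snap('wrist','w8')
E
python3 go.py 635.3 -128.3 92
```

```text
t: 23.45
ee_pos: [633.3, -127.6, 104.7]
tcp_rot: [0.17, 0.985, -0.0, -0.002]
force: [-0.2, 0.3, -0.5]
width: 0.264
gripper_force: 39.6
t 23.5 tcp [ 634.2 -127.6  105.7] yaw [-1.800e+02 -1.000e-01  1.604e+02] q7 1.16 w 0.269 F [ 0.5  0.5 -1.6]
z 92.0 shift [-1.3 -0.2 13.7]
```

View pics/w8.png

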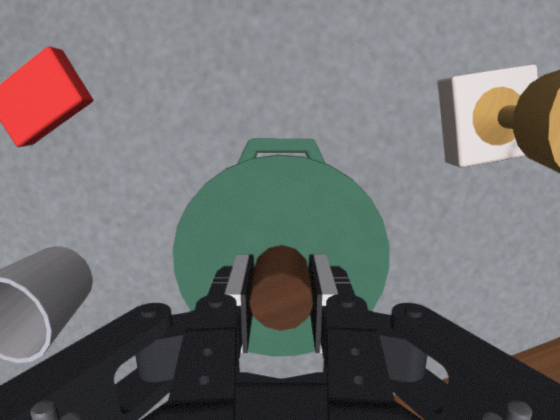

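The green lid is level over its pot at (281,255), with an ear at (282,147). The trophy at (500,115) is clear.

```bash
python3 -m handwheel '{"xyz":[[0,0,6],[0,0,10],[0,0,12],[0,0,13],[0,0,13.5],[0,0,13.5]],"turn":[0,0,0,0,0,0],"claw":[-1,-1,-1,-1,-1,-1]}'
python3 go.py 635.3 -128.3 92
```

```text
t: 24.25
ee_pos: [635.0, -127.9, 93.6]
tcp_rot: [0.171, 0.985, -0.0, 0.0]
force: [-1.9, 0.1, 5.4]
width: 0.263
gripper_force: 40.3
t 24.25 tcp [ 635.  -127.9   93.6] yaw [-180.     0.   160.4] q7 1.16 w 0.263 F [-1.9  0.1  5.4]
z 92.0 shift [-0.4 -0.3  1.6]
```

Contact is light (5 N). I'll ease down 0.5 mm, release and retreat.

```bash
python3 -m handwheel '{"xyz":[[0,0,0.5],[0,0,0.5],[0,0,0.5],[0,0,0.5],[0,0,-25],[0,0,-70],[0,0,-120],[0,0,-120]],"turn":[0,0,0,0,0,0,0,0],"claw":[-1,-0.3,0,0,0,0,0,0]}'
python3 -m handwheel '{"xyz":[[0,50,0],[0,100,0],[0,150,0],[0,200,0],[0,250,0],[0,300,0],[0,350,0],[0,400,0],[0,400,0]],"turn":[0,0,0,0,0,0,0,0,0],"claw":[0,0,0,0,0,0,0,0,0]}'
python3 - <<'E'
from h import *
from m import P,L
a,_=snap('scene','scene1');b,_=snap('wrist','w9');im,d=snap('top','top1')
cv2.imwrite('pics/scene1c.png',cv2.resize(a[140:300,110:470],(800,356)))
# level check: flange plane fit from top depth near each pot
PC={'copper':(369,-264),'blue':(543.6,412.1),'white':(438.8,118.4),'green':(635.3,-128.3)}
v,u=np.mgrid[90:330,80:450];pts=np.c_[u.ravel(),v.ravel()].astype(float);W=world('top',pts,depth=d)
for k,c in PC.items():
    r=np.hypot(W[:,0]-c[0],W[:,1]-c[1]);h=P[k][2]
    Q=W[(r>24)&(r<L[k][1]-5)&(W[:,2]>h-20)&(W[:,2]<h+20)]
    A=np.c_[Q[:,0]-c[0],Q[:,1]-c[1],np.ones(len(Q))];s=np.linalg.lstsq(A,Q[:,2],rcond=None)[0]
    print(k,len(Q),'z-rim',s[2]-h,'tilt deg',np.degrees(np.hypot(*s[:2])),Q[:,:2].mean(0)-c)
print(env.get_state()['ee_pos'])
E
```

```text
t: 25.25
ee_pos: [637.0, -128.1, 216.9]
tcp_rot: [0.171, 0.985, 0.0, 0.004]
force: [0.1, -0.2, -0.3]
width: 0.496
gripper_force: 0.0
t: 26.38
ee_pos: [768.3, 255.2, 210.6]
tcp_rot: [0.167, 0.986, 0.001, -0.001]
force: [0.3, 1.3, 0.2]
width: 0.499
gripper_force: 0.0
copper 1037 z-rim 5.743010801129188 tilt deg 0.26144670910506146 [0.06229075 0.35871723]
blue 321 z-rim 5.800661215432889 tilt deg 0.4925196993399171 [ 2.75460699 27.98187686]
white 242 z-rim 6.215220963731852 tilt deg 1.4376759321487258 [  8.11670004 -29.9593715 ]
green 585 z-rim 5.406407475140924 tilt deg 0.6741925892457155 [-0.54628155  0.24068247]
[769.07343618 247.64503235 211.44920567]
```

View pics/scene1c.png

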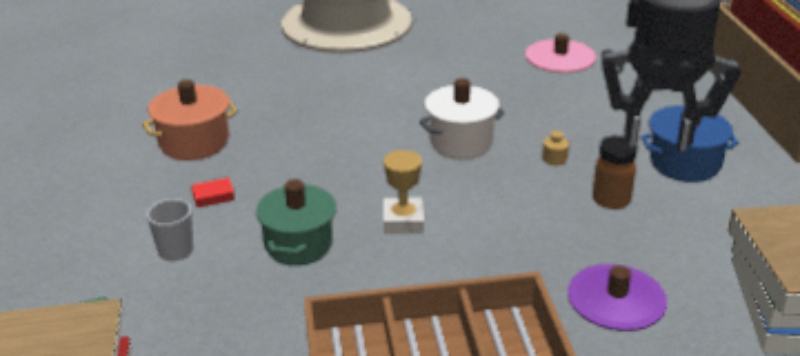

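View pics/top1.png

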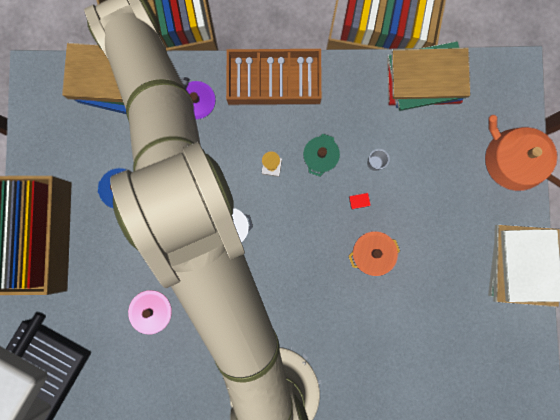

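Scene crop: all four lids sit level on their own pots (copper 190,110; white 460,110; green 297,215; blue 690,130). The trophy (403,190) and the jar (615,170) are still standing. All four lids read 5.4–6.2 mm above their rims, which matches being seated.

```bash
python3 -c "
from workcell import env
print(env.finish_job())"
```

```text
the job is handed in; nothing more can be done
None
```

All four lids are seated level on the pots of their own colours, nothing was knocked over, and I handed the job in after about 27 s of the 106 s allowed; no verdict came back.

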